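# Load the photometer's check standards and hold its shutter open

### The arm

A 6-joint arm with a two-finger parallel gripper is mounted at the origin on the work surface. World frame = base frame: x ahead of the robot, y to its left, z up, the work surface at z = 0. Lengths are in m, angles in rad, forces in N, time in s.
With the tool pointing down it reaches from about 0.325 to 0.925 m from the base axis. Payload 3.1 kg.
Tool frame: the origin (TCP) lies between the finger pads; the fingertips stand 14 mm ahead of it and the grasp point (between the pads) lies 5 mm behind it; z points along the fingers, y is the line along which they close (so a half turn about z gives the same grasp; the last joint's range is limited). The gripper opens to 85 mm and grips with 20 to 120 N. Pads are 22 mm wide; open, the fingers measure 114 mm over their backs; the gripper's body (76 mm by 85 mm) begins 54 mm behind the grasp point. The pads swing forward as they close: fully open they stand 13 mm farther back than shut.
Start: joints at [-1.315, 0.217, 1.613, -0, 1.311, -0.112], TCP at [0.225, -0.583, 0.245] pointing down, gripper open.
Joint ranges: [-2.75, 2.75], [-0.78, 2.1], [0.31, 2.55], [-1.13, 4.27], [0.13, 2.63], [-2.58, 2.58]. Speed limits (rad/s): [2.79, 2.79, 3.14, 3.14, 3.14, 3.14].

### API

Orientations are given as a unit quaternion [w, x, y, z].
In Python, from plant import robot, read_camera, order, spot_in, outline_of, mark_of gives the robot as it stands. The module is installed in compiled form; this text tells all that it offers.
- The arm moves only by the tool servo_tool, never from a script. Its argument "targets" is a list of rows, each a list of 3 entries, a list of its own where there are three numbers: the finger opening in m, from 0 to 0.0854, then the shift along the tool's x, y, z in m, then the turn, a rotation vector about the tool's x, y, z in degrees. A call has 1 to 20 rows; each row shifts and turns the commanded pose from where the row before left it, along the tool's axes as they then stand; what a row does not reach is not made up. A row lasts 1/12 s, in which the tool goes at most 41.7 mm and 7.16 degrees, less where a joint would pass 70% of its speed; a pose out of reach is approached as far as the arm can. A call is refused whole if a number of a shift passes 0.0417 or a number of a turn 7.16, either way. A call with a gripper value outside its range is refused whole. The fingers move at their own pace and stop on an object; "newtons" is the grip in N (left out, the last holds). Time passes only in rows, so rows that do not move let the fingers close. It gives the time, the measured TCP pose, the force, the opening and the grip force at its end, in the units of the state.
- robot.observe(): the state, without advancing time (a new reading comes with each control period).
- read_camera(name): name is "scene" or "top" or "wrist"; returns a dict with "frame" (480x640x3 uint8, blue, green, red), "fx", "fy", "cx", "cy" (pixels), "D" ([k1, k2, p1, p2, k3] as OpenCV has them; the pictures are not rectified), "T" (4x4, takes a point from camera to world coordinates). Camera axes: x right, y down, z forward; pixel columns grow to the right and rows downward; lengths in m; the calibration is good to about 2 mm. A picture is of the moment at which its call begins. There is no depth.
- order.job_done(): hands the job in; it is judged then, once.
Trained networks look in a picture, given as the dict that the camera call returned (one of the last four; its "shot" number tells which), for a name from the list of things; names that differ only in an ending like _2 or _b are one class to them, and where a whole thing is asked for, a point or a joint stands for the part that bears it (a point fixed in the world has none). Each returns a list of dicts, best first, with "confidence" (0 to 1); they miss things now and then, are a little off and sometimes report something else, mostly with a low value. They report only what shows in the picture. A call takes as long as a camera call. They do not tell look-alikes from the thing itself.
- spot_in(picture, target): "centre" ([x, y, z] in m, in world coordinates, good to about 4 mm: the middle of the surface that is visible of it).
- outline_of(picture, target): "region" (480x640 bool, what is visible of it).
- mark_of(picture, target): "centre" ([x, y, z] in m, in world coordinates, good to about 4 mm: a listed point, or the origin of a listed thing).
The state is a dict: "time": time; "joint_positions": joint angles; "joint_velocities": joint speeds; "effort": joint torques, N m; "tcp_pos": TCP position; "orientation": TCP orientation; "ft_force": force on the tool from outside, world axes, zero at the start; "wrist_torque": the same for the moment, N m; "finger_gap": finger opening in m; "finger_force": force on a finger pad.
Only numpy, scipy, OpenCV 4.12 (cv2) and the standard library are available. Lean on these libraries where they do the work, as an engineer would, in place of code of your own. Each camera call takes 0.05 s, during which the arm holds its last target. There are 200 camera calls.

### The job

Check the photometer: stand the orange-capped glass standard in the orange-ringed bore and the white-capped one in the white-ringed bore, both fully down. Then swing the spring-loaded shutter arm by its red post all the way round to its stop and finish while still holding it there, since it springs back when let go. Leave the blue- and green-capped standards and everything else on the bench where they are.

Things in the scene. Friction and masses are not known exactly. Their poses are not given: they have to be found in the camera images.
- orange_standard: Amber glass, ORANGE cap: check standard: solid round glass rod with a cap, standing upright loose on a 2 mm pale blue-grey bench pad; rod 22 mm diameter, 56 mm tall, with a 3 mm chamfered foot, under a 23 mm diameter cap 19 mm tall (75 mm in all), about 60 g. Origin: centre of its underside, z up along the rod. It belongs in the orange-ringed bore.
- white_standard: Clear glass, WHITE cap: check standard: solid round glass rod with a cap, standing upright loose on a 2 mm pale blue-grey bench pad; rod 22 mm diameter, 56 mm tall, with a 3 mm chamfered foot, under a 23 mm diameter cap 19 mm tall (75 mm in all), about 60 g. Origin: centre of its underside, z up along the rod. It belongs in the white-ringed bore.
- orange_bore (a point): Centre of the mouth of the bore with the orange ring, at the photometer's top face (60 mm above the bench). Bore 24 mm diameter, 38 mm deep, vertical, flat closed floor, 2 mm chamfered mouth; a seated standard stands 37 mm proud of the top face. The two bores are 50 mm apart along the photometer's y. Axes as the photometer's.
- white_bore (a point): Centre of the mouth of the bore with the white ring; same size as the other bore.
- photometer: Fixed instrument box 150 (x) x 220 (y) x 60 mm (z), origin at the centre of its underside, x pointing to its back, y to its left, z up. Half its top is grey with the two bores (at x 0, y +70 orange and y +20 white, mm); the other half is white and carries the steel shutter arm. Its place and yaw vary.
- shutter_arm (a joint): Angle (rad) of the shutter arm about its vertical pivot: 0 = at rest, where the spring holds it, the arm pointing along the photometer's -y; grows clockwise seen from above, so that the post moves towards the photometer's front (-x); 1.0 = hard stop (red pin). The return spring needs about 3.5 N at the post at 0 and 6 N at the stop, and throws the arm back when it is let go.
- shutter_pivot (a point): Point on the arm's vertical pivot axis, at the height of the arm bar's top (76 mm above the bench), at x +30, y -50 mm in the photometer's frame.
- shutter_post (a point): Centre of the top end of the arm's upright red round post: 14 mm diameter, standing 44 mm proud of the arm's bar, top 120 mm above the bench, 90 mm from the pivot axis. Bar 16 mm wide, 6 mm thick, 10 mm above the photometer's top. The post moves and turns with the arm.
- blue_standard: Bystander: clear glass, BLUE cap, check standard: solid round glass rod with a cap, standing upright loose on a 2 mm pale blue-grey bench pad; rod 22 mm diameter, 56 mm tall, with a 3 mm chamfered foot, under a 23 mm diameter cap 19 mm tall (75 mm in all), about 60 g. Origin: centre of its underside, z up along the rod. Leave it.
- green_standard: Bystander: green glass, GREEN cap, check standard: solid round glass rod with a cap, standing upright loose on a 2 mm pale blue-grey bench pad; rod 22 mm diameter, 56 mm tall, with a 3 mm chamfered foot, under a 23 mm diameter cap 19 mm tall (75 mm in all), about 60 g. Origin: centre of its underside, z up along the rod. Leave it.
- wash_bottle: Bystander: white wash bottle, 72 mm diameter, 170 mm tall; origin: centre of its underside.
- filter_cup: Bystander: clear plastic filter cup, 84 mm rim, 100 mm tall; origin: centre of its underside.
- forceps: Bystander: forceps lying flat, 120 mm long along their x, 5 mm high; origin below their middle.
- specimen_jar: Bystander: jar with yellow cap, 60 mm diameter, 70 mm tall; origin: centre of its underside.
Not all that is in view belongs to the job. Of the things that look like the orange_standard, take the one that is nearest to the robot's base at the start.

How it is judged:
On the way:
1. both standards stand fully down in their own bores, the shutter arm still at rest (z of orange_standard in the frame of orange_bore below -0.034 m and horizontal distance between orange_standard and orange_bore below 0.004 m and angle between each of orange_standard, white_standard's own z axis and vertical below 0.09 rad and z of white_standard in the frame of white_bore below -0.034 m and horizontal distance between white_standard and white_bore below 0.004 m and value of joint shutter_arm below 0.2 rad), for 0.2 s.
At the end, for the whole second after the job is handed in: Both standards are in their own bores (origin at least 34 mm below the mouth, within 4 mm of the bore's axis, within 5 degrees of upright), and the fingers hold the shutter arm (over 2 N of contact) within 0.06 rad of its stop (joint above 0.94 rad) through the last second (z of orange_standard in the frame of orange_bore below -0.034 m and horizontal distance between orange_standard and orange_bore below 0.004 m and angle between each of orange_standard, white_standard's own z axis and vertical below 0.09 rad and z of white_standard in the frame of white_bore below -0.034 m and horizontal distance between white_standard and white_bore below 0.004 m and value of joint shutter_arm above 0.94 rad and contact force between the fingers and shutter_arm above 2 N); the arm keeps its last pose, push and grip.
It fails at once if another thing on the bench (blue-capped standard, green-capped standard, wash bottle, filter cup, forceps, specimen jar) is moved more than 30 mm (distance of any of blue_standard, green_standard, wash_bottle, filter_cup, forceps, specimen_jar from where it was at the start of the episode above 0.03 m).
It also fails if it takes over 72 s, if anything falls off the work surface, if the arm or the gripper's body presses on something with over 40 N, if the wrist force passes 120 N, or if a joint passes its speed limit or range.

## Working session

There is one attempt and no reset: what is moved stays moved. The work goes in short steps, Python scripts to look and compute and a tool call to move; the robot and the scene stay as the last step left them, time stands still between calls to the robot, and variables do not carry over. Pictures are saved under pics/ and viewed, at most 10 in all, crops included, and the job is handed in when it is done.

Besides the shell and the picture viewer there is one more tool, called after ">>>" by a JSON object that holds its "api" and its "payload", one argument or row to a line. servo_tool: Moves the arm, as the interface text tells. Its arguments: {"type":"object","properties":{"targets":{"type":"array"},"newtons":{"type":"number"}},"required":["targets"]}

```bash
mkdir -p pics; cat > h.py <<'E'
import numpy as np, cv2
from plant import robot, read_camera, order, spot_in, outline_of, mark_of
from scipy.spatial.transform import Rotation as R
def ray(p,u,v):
    K=np.array([[p['fx'],0,p['cx']],[0,p['fy'],p['cy']],[0,0,1.]])
    q=cv2.undistortPoints(np.array([[[u,v]]],float),K,np.array(p['D'],float))[0,0]
    T=np.array(p['T']); return T[:3,3],T[:3,:3]@np.array([q[0],q[1],1.])
def atz(p,u,v,z):
    o,d=ray(p,u,v); return o+d*(z-o[2])/d[2]
def proj(p,X):
    K=np.array([[p['fx'],0,p['cx']],[0,p['fy'],p['cy']],[0,0,1.]]);T=np.linalg.inv(np.array(p['T']))
    return cv2.projectPoints(np.atleast_2d(X).astype(float),T[:3,:3],T[:3,3],K,np.array(p['D'],float))[0][:,0]
def st():
    s=robot.observe(); q=s['orientation']; return s,R.from_quat([q[1],q[2],q[3],q[0]])
E
python3 - <<'E'
from h import *
s,r=st(); print(s['time'],s['tcp_pos'],r.as_matrix().round(3).tolist())
P={}
for c in('scene','top'):
    p=P[c]=read_camera(c); cv2.imwrite(f'pics/{c}0.png',p['frame'])
    for n in ['orange_standard','white_standard','orange_bore','white_bore','photometer','shutter_pivot','shutter_post','blue_standard','green_standard','wash_bottle','filter_cup','forceps','specimen_jar']:
        print(c,n,[(np.round(m['centre'],3).tolist(),round(m['confidence'],2)) for m in mark_of(p,n)[:4]])
print(robot.observe()['time'])
E
```

```text
0.0 [ 0.2245362  -0.58242721  0.24396222] [[0.933, 0.36, -0.001], [0.36, -0.933, 0.002], [0.0, -0.002, -1.0]]
scene orange_standard [([0.663, 0.322, 0.002], 0.81), ([0.647, 0.243, 0.005], 0.71), ([0.567, -0.048, 0.057], 0.34)]
scene white_standard [([0.46, 0.181, 0.001], 0.75)]
scene orange_bore [([0.557, 0.008, 0.058], 0.81)]
scene white_bore [([0.567, -0.043, 0.059], 0.66)]
scene photometer [([0.567, -0.062, 0.0], 0.94)]
scene shutter_pivot [([0.608, -0.106, 0.076], 0.73)]
scene shutter_post [([0.621, -0.19, 0.122], 0.58)]
scene blue_standard [([0.473, 0.317, -0.002], 0.74)]
scene green_standard [([0.586, 0.299, 0.003], 0.56), ([0.764, 0.072, 0.001], 0.39), ([0.764, 0.216, 0.005], 0.33)]
scene wash_bottle []
scene filter_cup [([0.762, 0.218, 0.003], 0.8)]
scene forceps [([0.47, 0.317, -0.002], 0.69), ([0.399, 0.466, 0.002], 0.6), ([0.762, 0.218, 0.006], 0.51)]
scene specimen_jar [([0.574, 0.513, 0.002], 0.93)]
top orange_standard [([0.598, 0.166, 0.004], 0.51), ([0.648, 0.238, 0.004], 0.51), ([0.661, 0.325, 0.003], 0.49)]
top white_standard [([0.461, 0.184, 0.002], 0.45)]
top orange_bore [([0.556, 0.011, 0.061], 0.85)]
top white_bore [([0.566, -0.04, 0.061], 0.9)]
top photometer [([0.567, -0.057, -0.002], 0.61)]
top shutter_pivot [([0.604, -0.103, 0.074], 0.57)]
top shutter_post [([0.62, -0.196, 0.12], 0.71), ([0.597, 0.164, 0.002], 0.46)]
top blue_standard [([0.47, 0.317, 0.001], 0.44)]
top green_standard [([0.578, 0.304, 0.004], 0.43)]
top wash_bottle [([0.768, 0.075, -0.001], 0.92)]
top filter_cup [([0.765, 0.218, -0.002], 0.74), ([0.396, 0.466, -0.001], 0.7)]
top forceps [([0.397, 0.468, 0.002], 0.52)]
top specimen_jar [([0.578, 0.51, -0.0], 0.62)]
1.4
```

View pics/top0.png

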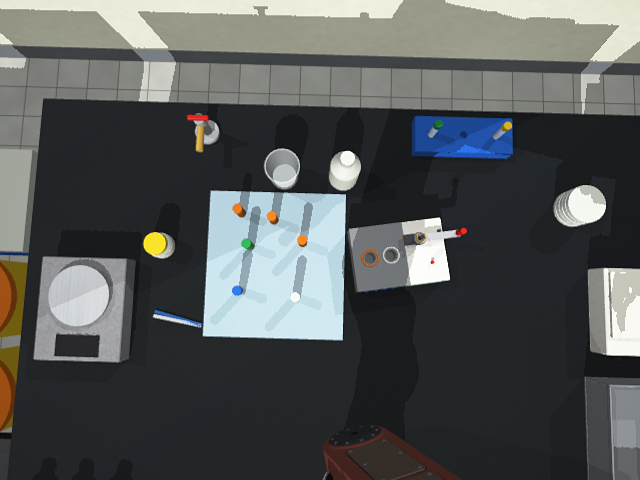

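View pics/scene0.png

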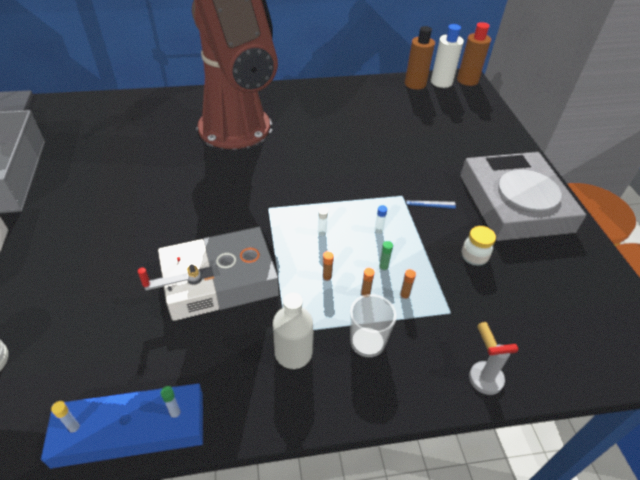

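The top view shows three orange caps: (302,240), (272,216) and (238,209). The first, at about (0.598, 0.166), is nearest the base, so that is the target. The white cap is at (295,297), and the orange and white bores are at (370,258) and (391,255). The scene view agrees with this. The photometer yaw is about 11°. I'll move over the bores first and turn so the fingers close along the photometer's x.

>>> {"api": "servo_tool", "payload": {
  "targets": [
    [0.06,[0.0249,-0.0206,0],[0,0,0]],
    [0.06,[0.0249,-0.0206,0],[0,0,0]],
    [0.06,[0.0249,-0.0206,0],[0,0,0]],
    [0.06,[0.0249,-0.0206,0],[0,0,0]],
    [0.06,[0.0249,-0.0206,0],[0,0,0]],
    [0.06,[0.0249,-0.0206,0],[0,0,0]],
    [0.06,[0.0249,-0.0206,0],[0,0,0]],
    [0.06,[0.0249,-0.0206,0],[0,0,0]],
    [0.06,[0.0249,-0.0206,0],[0,0,0]],
    [0.06,[0.0249,-0.0206,0],[0,0,0]],
    [0.06,[0.0249,-0.0206,0],[0,0,0]],
    [0.06,[0.0249,-0.0206,0],[0,0,0]],
    [0.06,[0.0249,-0.0206,0],[0,0,0]],
    [0.06,[0.0249,-0.0206,0],[0,0,0]],
    [0.06,[0.0249,-0.0206,0],[0,0,0]],
    [0.06,[0.0249,-0.0206,0],[0,0,0]],
    [0.06,[0.0249,-0.0206,0],[0,0,0]],
    [0.06,[0.0249,-0.0206,0],[0,0,0]],
    [0.06,[0.0249,-0.0206,0],[0,0,0]],
    [0.06,[0.0249,-0.0206,0],[0,0,0]]
  ]
}}

```text
time: 3.07
tcp_pos: [0.5419, -0.0181, 0.2455]
orientation: [0.0, 0.983, 0.183, 0.0]
ft_force: [-0.1, 0.4, 0.4]
finger_gap: 0.0599
finger_force: 0.0
```

>>> {"api": "servo_tool", "payload": {
  "targets": [
    [0.045,[0,0,0],[0,0,-6.675]],
    [0.045,[0,0,0],[0,0,-6.675]],
    [0.045,[0,0,0],[0,0,-6.675]],
    [0.045,[0,0,0],[0,0,-6.675]],
    [0.045,[0,0,0],[0,0,-6.675]],
    [0.045,[0,0,0],[0,0,-6.675]],
    [0.045,[0,0,0],[0,0,-6.675]],
    [0.045,[0,0,0],[0,0,-6.675]],
    [0.045,[0,0,0],[0,0,-6.675]],
    [0.045,[0,0,0],[0,0,-6.675]],
    [0.045,[0,0,0],[0,0,-6.675]],
    [0.045,[0,0,0],[0,0,-6.675]],
    [0.045,[0,0,0],[0,0,0]],
    [0.045,[0,0,0],[0,0,0]]
  ]
}}

```text
time: 4.23
tcp_pos: [0.5413, -0.0197, 0.2454]
orientation: [0.0, 0.636, 0.772, 0.0]
ft_force: [-1.0, -0.4, -0.3]
finger_gap: 0.0451
finger_force: 0.0
```

```bash
python3 - <<'E'
from h import *
s,r=st(); print(s['time'],s['tcp_pos'],r.as_matrix().round(3).tolist(),s['finger_gap'],s['joint_positions'])
p=read_camera('wrist'); cv2.imwrite('pics/w1.png',p['frame']); print(np.round(p['T'],3).tolist())
for n in ['orange_bore','white_bore','photometer','shutter_pivot','shutter_post','orange_standard','white_standard']:
    print(n,[(np.round(m['centre'],4).tolist(),round(m['confidence'],2),proj(p,m['centre'])[0].round(0).tolist()) for m in mark_of(p,n)[:3]])
E
```

```text
4.2333 [ 0.54131606 -0.0196921   0.24536046] [[-0.191, 0.982, 0.0], [0.982, 0.191, -0.0], [-0.0, 0.0, -1.0]] 0.04514621414371984 [-1.65960514e-01  3.94186744e-02  1.81051874e+00  1.33671172e-05
  1.29156857e+00 -3.58026768e-01]
[[0.981, 0.184, 0.056, 0.527], [0.192, -0.939, -0.286, 0.053], [-0.0, 0.292, -0.956, 0.373], [0.0, 0.0, 0.0, 1.0]]
orange_bore [([0.5581, 0.0065, 0.0607], 0.84, [346.0, 194.0])]
white_bore [([0.5631, -0.0451, 0.0605], 0.73, [339.0, 251.0])]
photometer [([0.5686, -0.0581, 0.0004], 0.97, [339.0, 245.0])]
shutter_pivot [([0.6045, -0.1077, 0.0771], 0.7, [370.0, 328.0])]
shutter_post []
orange_standard [([0.5938, 0.1662, 0.0018], 0.78, [417.0, 21.0])]
white_standard []
```

View pics/w1.png

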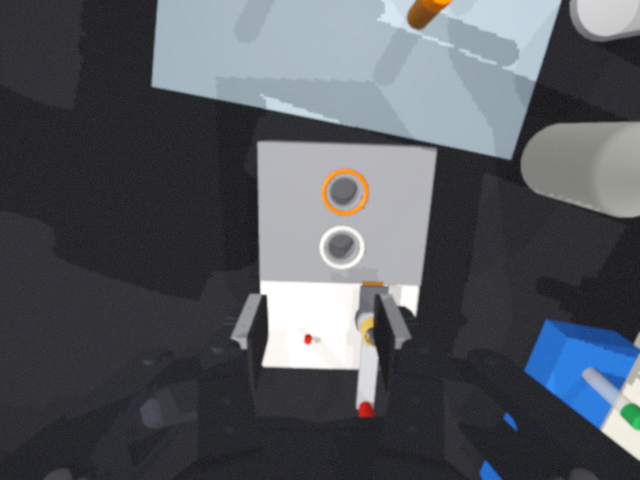

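The wrist view shows the orange ring at (345,191), the white ring at (342,247) and the red post at (366,409). I'll fit the rings and the cap outlines for better positions.

```bash
cat >> h.py <<'E'
def ring(p,uv,rad,col):
    u,v=map(int,uv); f=p['frame']; hsv=cv2.cvtColor(f,cv2.COLOR_BGR2HSV)
    m=((hsv[...,1]>130)&(hsv[...,0]<22)&(hsv[...,2]>120)) if col=='o' else ((hsv[...,1]<40)&(hsv[...,2]>195))
    k=np.zeros(m.shape,np.uint8); cv2.circle(k,(u,v),rad,1,-1); m=(m&(k>0)).astype(np.uint8)
    c=max(cv2.findContours(m,cv2.RETR_EXTERNAL,cv2.CHAIN_APPROX_NONE)[0],key=cv2.contourArea)
    e=cv2.fitEllipse(cv2.convexHull(c)); return e
E
python3 - <<'E'
from h import *
for c,zs in (('wrist',28),('top',14)):
    p=read_camera(c)
    for n,X,col in (('o',(.557,.008,.06),'o'),('w',(.565,-.042,.06),'w')):
        e=ring(p,proj(p,X)[0],zs,col); print(c,n,np.round(e[0]+e[1],1),atz(p,*e[0],.06).round(4))
p=read_camera('top')
for n,X,col in (('orange',(.598,.166,.077),'o'),('white',(.461,.183,.077),'w')):
    e=ring(p,proj(p,X)[0],10,col); print(n,np.round(e[0]+e[1],1),atz(p,*e[0],.07).round(4))
E
```

```text
wrist o [344.8 191.8  45.8  46.7] [0.5567 0.0082 0.06  ]
wrist w [341.4 247.   44.4  46.1] [ 0.5644 -0.0413  0.06  ]
top o [369.7 257.7  17.   17.1] [0.5581 0.0088 0.06  ]Traceback (most recent call last):
  File "<stdin>", line 5, in <module>
  File "h.py", line 19, in ring
    c=max(cv2.findContours(m,cv2.RETR_EXTERNAL,cv2.CHAIN_APPROX_NONE)[0],key=cv2.contourArea)
ValueError: max() iterable argument is empty
```

>>> {"api": "servo_tool", "payload": {
  "targets": [
    [0.045,[0.0173,-0.0049,0],[0,0,0]],
    [0.045,[0.0173,-0.0049,0],[0,0,0]],
    [0.045,[0.0173,-0.0049,0],[0,0,0]],
    [0.045,[0.0173,-0.0049,0],[0,0,0]],
    [0.045,[0.0173,-0.0049,0],[0,0,0]],
    [0.045,[0.0173,-0.0049,0],[0,0,0]],
    [0.045,[0.0173,-0.0049,0],[0,0,0]],
    [0.045,[0.0173,-0.0049,0],[0,0,0]],
    [0.045,[0.0173,-0.0049,0],[0,0,0]],
    [0.045,[0.0173,-0.0049,0],[0,0,0]],
    [0.045,[0,0,0],[0,0,0]],
    [0.045,[0,0,0],[0,0,0]]
  ]
}}

```text
time: 5.73
tcp_pos: [0.4595, 0.1409, 0.2454]
orientation: [0.0, 0.634, 0.773, -0.0]
ft_force: [0.5, 0.2, 0.1]
finger_gap: 0.0453
finger_force: 0.0
```

```bash
python3 - <<'E'
from h import *
s,r=st(); print(s['time'],s['tcp_pos'],r.as_matrix().round(3).tolist())
p=read_camera('wrist'); f=p['frame'].copy()
for n in ['white_standard','orange_standard']:
    for m in mark_of(p,n)[:3]:
        c=np.array(m['centre']); t=c.copy(); t[2]=.077
        print(n,c.round(4),round(m['confidence'],2),proj(p,t)[0].round(1))
        cv2.circle(f,tuple(int(v) for v in proj(p,t)[0]),2,(255,0,255),-1)
cv2.imwrite('pics/w2.png',f); cv2.imwrite('pics/w2raw.png',p['frame'])
E
```

```text
5.7333 [0.459533   0.14089476 0.24535163] [[-0.196, 0.981, 0.0], [0.981, 0.196, -0.0], [-0.001, 0.0, -1.0]]
white_standard [0.4621 0.1803 0.006 ] 0.58 [333.6 177.9]
white_standard [ 0.5687 -0.0601  0.0024] 0.48 [386.7 431.3]
orange_standard [ 6.454e-01  2.474e-01 -4.000e-04] 0.78 [574.7 141.9]
orange_standard [0.5919 0.1651 0.0023] 0.74 [480.1 226.6]
```

View pics/w2.png

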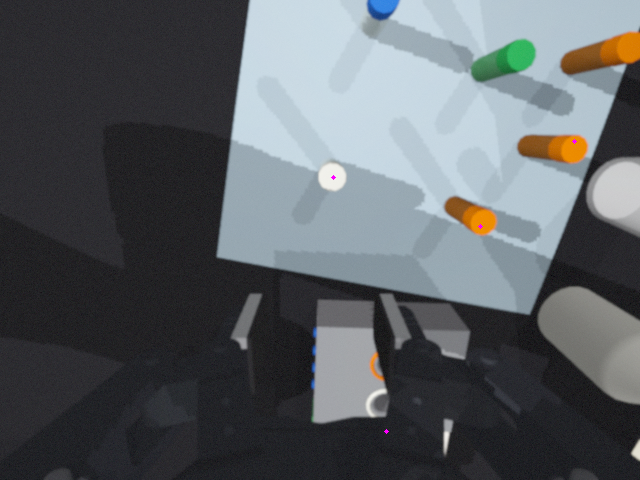

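White cap disc at about (332,177) and target orange cap disc at about (483,221), well separated from the others.

```bash
python3 - <<'E'
from h import *
p=read_camera('wrist'); s,r=st()
e=ring(p,(332,177),22,'w'); X=atz(p,*e[0],.077); print(np.round(e[0]+e[1],1),X.round(4))
print('d tool',(r.inv().apply(X-np.array(s['tcp_pos']))).round(4))
hsv=cv2.cvtColor(p['frame'],cv2.COLOR_BGR2HSV)
m=((hsv[...,0]<22)&(hsv[...,1]>150)&(hsv[...,2]>215)).astype(np.uint8); m[:195]=0;m[245:]=0;m[:,:460]=0;m[:,510:]=0
c=max(cv2.findContours(m,cv2.RETR_EXTERNAL,cv2.CHAIN_APPROX_NONE)[0],key=cv2.contourArea)
e=cv2.fitEllipse(cv2.convexHull(c)); print(np.round(e[0]+e[1],1),atz(p,*e[0],.077).round(4))
E
```

```text
[331.  171.4  33.3  37.6] [0.4597 0.184  0.077 ]
d tool [0.0435 0.008  0.1684]
[482.5 220.   23.4  26.2] [0.5927 0.1697 0.077 ]
```

```bash
python3 - <<'E'
from h import *
p=read_camera('wrist'); s,r=st()
g=p['frame'][155:200,308:358]
m=((g.max(2).astype(int)-g.min(2)<14)&(g.min(2)>150)).astype(np.uint8)
c=max(cv2.findContours(m,cv2.RETR_EXTERNAL,cv2.CHAIN_APPROX_NONE)[0],key=cv2.contourArea)
(u,v),rad=cv2.minEnclosingCircle(c); X=atz(p,u+308,v+155,.077); print(u+308,v+155,rad,X.round(4),(r.inv().apply(X-np.array(s['tcp_pos']))).round(4))
E
```

```text
331.0427131652832 174.29899406433105 15.541932106018066 [0.4602 0.1817 0.077 ] [0.0411 0.0081 0.1683]
```

>>> {"api": "servo_tool", "payload": {
  "targets": [
    [0.045,[0.01,0.0021,0],[0,0,0]],
    [0.045,[0.01,0.0021,0],[0,0,0]],
    [0.045,[0.01,0.0021,0],[0,0,0]],
    [0.045,[0.01,0.002,0],[0,0,0]],
    [0.045,[0,0,0.02],[0,0,0]],
    [0.045,[0,0,0.02],[0,0,0]],
    [0.045,[0,0,0.02],[0,0,0]],
    [0.045,[0,0,0.02],[0,0,0]],
    [0.045,[0,0,0.02],[0,0,0]],
    [0.045,[0,0,0.02],[0,0,0]],
    [0.045,[0,0,0.02],[0,0,0]],
    [0.045,[0,0,0.02],[0,0,0]],
    [0.045,[0,0,0.013],[0,0,0]],
    [0.045,[0,0,0.01],[0,0,0]],
    [0.045,[0,0,0],[0,0,0]],
    [0.045,[0,0,0],[0,0,0]]
  ]
}}

```text
time: 7.32
tcp_pos: [0.4599, 0.1819, 0.062]
orientation: [-0.0, 0.635, 0.773, -0.0]
ft_force: [0.8, 1.0, 1.0]
finger_gap: 0.0451
finger_force: 0.0
```

>>> {"api": "servo_tool", "payload": {
  "newtons": 25,
  "targets": [
    [0.035,[0,0,0],[0,0,0]],
    [0.03,[0,0,0],[0,0,0]],
    [0.026,[0,0,0],[0,0,0]],
    [0.022,[0,0,0],[0,0,0]],
    [0.018,[0,0,0],[0,0,0]],
    [0.015,[0,0,0],[0,0,0]],
    [0.015,[0,0,0],[0,0,0]],
    [0.015,[0,0,0],[0,0,0]]
  ]
}}

```text
time: 7.98
tcp_pos: [0.461, 0.1816, 0.0635]
orientation: [0.001, 0.635, 0.773, 0.001]
ft_force: [-1.4, 0.3, 5.7]
finger_gap: 0.0219
finger_force: 24.5
```

>>> {"api": "servo_tool", "payload": {
  "newtons": 35,
  "targets": [
    [0.015,[0,0,-0.005],[0,0,0]],
    [0.015,[0,0,-0.01],[0,0,0]],
    [0.015,[0,0,-0.015],[0,0,0]],
    [0.015,[0,0,-0.015],[0,0,0]],
    [0.015,[0,0,-0.015],[0,0,0]],
    [0.015,[0,0,-0.015],[0,0,0]],
    [0.015,[0,0,-0.015],[0,0,0]],
    [0.015,[0,0,-0.01],[0,0,0]],
    [0.015,[0,0,0],[0,0,0]],
    [0.015,[0,0,0],[0,0,0]]
  ]
}}

```text
time: 8.82
tcp_pos: [0.4604, 0.1814, 0.1628]
orientation: [0.0, 0.635, 0.773, 0.001]
ft_force: [-0.3, 0.4, -0.4]
finger_gap: 0.0217
finger_force: 34.3
```

```bash
python3 - <<'E'
from h import *
s,r=st(); print(s['time'],s['tcp_pos'],s['finger_gap'],s['finger_force'],r.as_matrix().round(3).tolist())
p=read_camera('wrist'); t=np.array(s['tcp_pos'])
print(proj(p,[t+r.apply([0,0,.056]),t+r.apply([0,0,-.013])]).round(1))
f=p['frame'][200:440,200:440]; f=cv2.resize(f,None,fx=2.4,fy=2.4); cv2.imwrite('pics/w3.png',f)
for n in ('white_standard','blue_standard'):
  for m in mark_of(p,n)[:2]: print(np.round(m['centre'],4),m['confidence'])
E
```

```text
8.8167 [0.4603601  0.18141805 0.16284138] 0.021663580374695568 34.27884221076965 [[-0.194, 0.981, 0.001], [0.981, 0.194, 0.0], [0.0, 0.001, -1.0]]
[[321.1 274.3]
 [321.3 345.7]]
[0.4597 0.1794 0.1041] 0.81
[0.475  0.3155 0.0025] 0.78
```

View pics/w3.png

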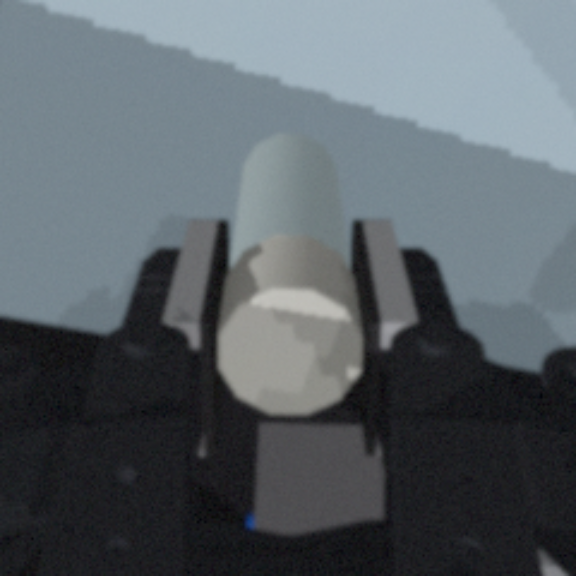

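White cap disc centre at full-frame (321,347), against a predicted (321,346), so it is held centred and upright. Next, carry it over the white bore.

>>> {"api": "servo_tool", "payload": {
  "targets": [
    [0.015,[-0.007,0.002,0],[0,0,0]],
    [0.015,[-0.0155,0.0038,0],[0,0,0]],
    [0.015,[-0.0171,0.0042,0],[0,0,0]],
    [0.015,[-0.0171,0.0042,0],[0,0,0]],
    [0.015,[-0.0171,0.0042,0],[0,0,0]],
    [0.015,[-0.0171,0.0042,0],[0,0,0]],
    [0.015,[-0.0171,0.0042,0],[0,0,0]],
    [0.015,[-0.0171,0.0042,0],[0,0,0]],
    [0.015,[-0.0171,0.0042,0],[0,0,0]],
    [0.015,[-0.0171,0.0042,0],[0,0,0]],
    [0.015,[-0.0171,0.0042,0],[0,0,0]],
    [0.015,[-0.0171,0.0042,0],[0,0,0]],
    [0.015,[-0.0171,0.0042,0],[0,0,0]],
    [0.015,[-0.0171,0.0042,0],[0,0,0]],
    [0.015,[-0.0105,0.003,0],[0,0,0]],
    [0.015,[0,0,0],[0,0,0]],
    [0.015,[0,0,0],[0,0,0]],
    [0.015,[0,0,0],[0,0,0]]
  ]
}}

```text
time: 10.47
tcp_pos: [0.5637, -0.0403, 0.1617]
orientation: [-0.001, 0.635, 0.773, -0.0]
ft_force: [-0.1, 0.7, -1.5]
finger_gap: 0.0216
finger_force: 34.3
```

```bash
python3 - <<'E'
from h import *
s,r=st(); print(s['time'],s['tcp_pos'],r.as_matrix().round(3).tolist())
p=read_camera('wrist')
e=ring(p,proj(p,(.557,.008,.06))[0],35,'o'); O=atz(p,*e[0],.06); print(np.round(e[0]+e[1],1),O.round(4))
for n in('orange_bore','white_bore','shutter_pivot'):print(n,[np.round(m['centre'],4) for m in mark_of(p,n)[:1]])
for W in ([.5645,-.0413,0],O+[.0077,-.0495,0]): print(r.inv().apply(W-np.array(s['tcp_pos'])).round(4))
E
```

```text
10.4667 [ 0.5636539  -0.04025358  0.16171218] [[-0.194, 0.981, -0.002], [0.981, 0.194, 0.001], [0.001, -0.001, -1.0]]
[325.6 173.8  64.5  65. ] [0.5568 0.0082 0.06  ]
orange_bore [array([0.5559, 0.0056, 0.0588])]
white_bore [array([ 0.562 , -0.044 ,  0.0603])]
shutter_pivot []
[-0.0014  0.0008  0.1617]
[-0.0013  0.0008  0.1017]
```

>>> {"api": "servo_tool", "payload": {
  "targets": [
    [0.015,[-0.0013,0.0008,0],[0,0,0]],
    [0.015,[0,0,0.01],[0,0,0]],
    [0.015,[0,0,0.012],[0,0,0]],
    [0.015,[0,0,0.01],[0,0,0]],
    [0.015,[0,0,0.005],[0,0,0]],
    [0.015,[0,0,0.005],[0,0,0]],
    [0.015,[0,0,0.005],[0,0,0]],
    [0.015,[0,0,0.005],[0,0,0]],
    [0.015,[0,0,0],[0,0,0]]
  ]
}}

```text
time: 11.42
tcp_pos: [0.5647, -0.0418, 0.1091]
orientation: [-0.001, 0.635, 0.773, -0.0]
ft_force: [-0.2, 0.4, -1.5]
finger_gap: 0.0222
finger_force: 34.3
```

>>> {"api": "servo_tool", "payload": {
  "targets": [
    [0.015,[0,0,0.005],[0,0,0]],
    [0.015,[0,0,0.005],[0,0,0]],
    [0.015,[0,0,0.005],[0,0,0]],
    [0.015,[0,0,0.004],[0,0,0]],
    [0.015,[0,0,0.004],[0,0,0]],
    [0.015,[0,0,0.002],[0,0,0]],
    [0.015,[0,0,0.001],[0,0,0]],
    [0.015,[0,0,0],[0,0,0]],
    [0.015,[0,0,0],[0,0,0]]
  ]
}}

```text
time: 12.17
tcp_pos: [0.5653, -0.0419, 0.0842]
orientation: [-0.0, 0.635, 0.773, -0.0]
ft_force: [0.3, 0.4, -1.2]
finger_gap: 0.0219
finger_force: 34.3
```

>>> {"api": "servo_tool", "payload": {
  "targets": [
    [0.015,[0,0,0.001],[0,0,0]],
    [0.015,[0,0,0.001],[0,0,0]],
    [0.015,[0,0,0.001],[0,0,0]],
    [0.015,[0,0,0],[0,0,0]],
    [0.015,[0,0,0],[0,0,0]]
  ]
}}

```text
time: 12.58
tcp_pos: [0.5659, -0.042, 0.0835]
orientation: [0.0, 0.635, 0.773, 0.0]
ft_force: [-3.2, 0.5, 8.6]
finger_gap: 0.0221
finger_force: 35.4
```

>>> {"api": "servo_tool", "payload": {
  "targets": [
    [0.028,[0,0,0],[0,0,0]],
    [0.034,[0,0,0],[0,0,0]],
    [0.04,[0,0,0],[0,0,0]],
    [0.04,[0,0,0],[0,0,0]],
    [0.04,[0,0,-0.01],[0,0,0]],
    [0.04,[0,0,-0.02],[0,0,0]],
    [0.04,[0,0,-0.02],[0,0,0]],
    [0.04,[0,0,-0.02],[0,0,0]],
    [0.04,[0,0,-0.02],[0,0,0]],
    [0.04,[0,0,-0.02],[0,0,0]],
    [0.04,[0,0,-0.03],[0,0,0]],
    [0.04,[0,0,0],[0,0,0]]
  ]
}}

```text
time: 13.58
tcp_pos: [0.5694, -0.0428, 0.2289]
orientation: [0.006, 0.635, 0.773, 0.003]
ft_force: [1.0, -0.5, 1.1]
finger_gap: 0.0399
finger_force: 0.0
```

>>> {"api": "servo_tool", "payload": {
  "targets": [
    [0.04,[0.0158,0.006,0],[0,0,0]],
    [0.04,[0.0158,0.006,0],[0,0,0]],
    [0.04,[0.0158,0.006,0],[0,0,0]],
    [0.04,[0.0158,0.006,0],[0,0,0]],
    [0.04,[0.0158,0.006,0],[0,0,0]],
    [0.04,[0.0158,0.006,0],[0,0,0]],
    [0.04,[0.0158,0.006,0],[0,0,0]],
    [0.04,[0.0158,0.006,0],[0,0,0]],
    [0.04,[0.0158,0.006,0],[0,0,0]],
    [0.04,[0.0158,0.006,0],[0,0,0]],
    [0.04,[0,0,0],[0,0,0]],
    [0.04,[0,0,0],[0,0,0]]
  ]
}}

```text
time: 14.58
tcp_pos: [0.5935, 0.1251, 0.2213]
orientation: [0.0, 0.634, 0.773, -0.0]
ft_force: [-0.5, -0.3, 0.2]
finger_gap: 0.0402
finger_force: 0.0
```

```bash
python3 - <<'E'
from h import *
s,r=st(); print(s['time'],s['tcp_pos'],r.as_matrix().round(3).tolist(),s['finger_gap'])
p=read_camera('wrist'); cv2.imwrite('pics/w4.png',p['frame'])
for n in('orange_standard','white_standard'):print(n,[(np.round(m['centre'],4),round(m['confidence'],2),proj(p,np.array([*m['centre'][:2],.077]))[0].round(1)) for m in mark_of(p,n)[:3]])
E
```

```text
14.5833 [0.59354897 0.12511424 0.2213006 ] [[-0.195, 0.981, -0.0], [0.981, 0.195, -0.001], [-0.001, -0.0, -1.0]] 0.040167948581149075
orange_standard [(array([0.6476, 0.2434, 0.0023]), 0.97, array([430.5,  85.5])), (array([ 0.5928,  0.166 , -0.0023]), 0.89, array([330.8, 179.1])), (array([0.662 , 0.3212, 0.0041]), 0.75, array([483.4, -33.4]))]
white_standard []
```

View pics/w4.png

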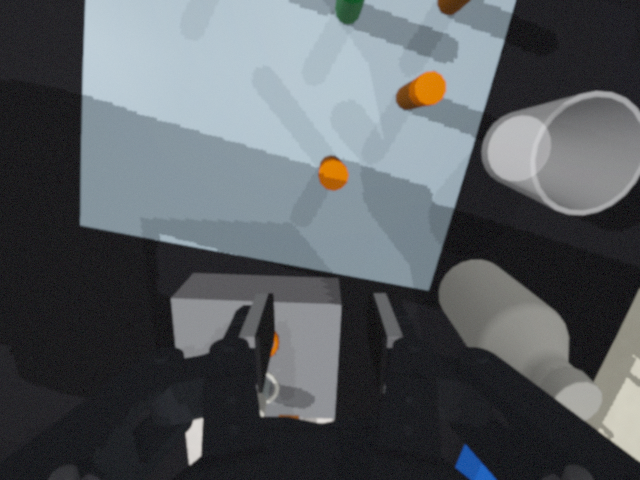

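The target orange cap disc is at about (333.5,174). The next orange is at (429,88), clear of the fingers.

```bash
python3 - <<'E'
from h import *
p=read_camera('wrist'); s,r=st()
g=p['frame'][150:200,308:362]; hsv=cv2.cvtColor(g,cv2.COLOR_BGR2HSV)
for th in (180,210,225):
    m=((hsv[...,0]<25)&(hsv[...,1]>120)&(hsv[...,2]>th)).astype(np.uint8)
    c=max(cv2.findContours(m,cv2.RETR_EXTERNAL,cv2.CHAIN_APPROX_NONE)[0],key=cv2.contourArea)
    (u,v),rad=cv2.minEnclosingCircle(c); X=atz(p,u+308,v+150,.077); print(u+308,v+150,rad,X.round(4),(r.inv().apply(X-np.array(s['tcp_pos']))).round(4))
E
```

```text
333.5 171.5 14.983424186706543 [0.5936 0.1705 0.077 ] [0.046  0.0092 0.1442]
333.5 171.5 13.946425437927246 [0.5936 0.1705 0.077 ] [0.046  0.0092 0.1442]Traceback (most recent call last):
  File "<stdin>", line 6, in <module>
ValueError: max() iterable argument is empty
```

>>> {"api": "servo_tool", "payload": {
  "targets": [
    [0.045,[0.0111,0.0022,0],[0,0,0]],
    [0.045,[0.0111,0.0022,0],[0,0,0]],
    [0.045,[0.0111,0.0023,0],[0,0,0]],
    [0.045,[0.0112,0.0023,0],[0,0,0]],
    [0.045,[0,0,0.02],[0,0,0]],
    [0.045,[0,0,0.02],[0,0,0]],
    [0.045,[0,0,0.02],[0,0,0]],
    [0.045,[0,0,0.02],[0,0,0]],
    [0.045,[0,0,0.02],[0,0,0]],
    [0.045,[0,0,0.02],[0,0,0]],
    [0.045,[0,0,0.02],[0,0,0]],
    [0.045,[0,0,0.012],[0,0,0]],
    [0.045,[0,0,0.007],[0,0,0]],
    [0.045,[0,0,0],[0,0,0]],
    [0.045,[0,0,0],[0,0,0]]
  ]
}}

```text
time: 16.03
tcp_pos: [0.5941, 0.1705, 0.0626]
orientation: [0.0, 0.635, 0.773, 0.0]
ft_force: [0.8, -0.9, -0.8]
finger_gap: 0.0451
finger_force: 0.0
```

>>> {"api": "servo_tool", "payload": {
  "newtons": 25,
  "targets": [
    [0.035,[0,0,0],[0,0,0]],
    [0.03,[0,0,0],[0,0,0]],
    [0.026,[0,0,0],[0,0,0]],
    [0.022,[0,0,0],[0,0,0]],
    [0.018,[0,0,0],[0,0,0]],
    [0.015,[0,0,0],[0,0,0]],
    [0.015,[0,0,0],[0,0,0]],
    [0.015,[0,0,0],[0,0,0]]
  ]
}}

```text
time: 16.7
tcp_pos: [0.5947, 0.1702, 0.0636]
orientation: [0.001, 0.635, 0.773, 0.001]
ft_force: [-0.4, -0.5, 6.0]
finger_gap: 0.0223
finger_force: 24.6
```

>>> {"api": "servo_tool", "payload": {
  "newtons": 35,
  "targets": [
    [0.015,[0,0,-0.005],[0,0,0]],
    [0.015,[0,0,-0.01],[0,0,0]],
    [0.015,[0,0,-0.015],[0,0,0]],
    [0.015,[0,0,-0.015],[0,0,0]],
    [0.015,[0,0,-0.015],[0,0,0]],
    [0.015,[0,0,-0.015],[0,0,0]],
    [0.015,[0,0,-0.015],[0,0,0]],
    [0.015,[0,0,-0.01],[0,0,0]],
    [0.015,[0,0,0],[0,0,0]],
    [0.015,[0,0,0],[0,0,0]]
  ]
}}

```text
time: 17.53
tcp_pos: [0.5941, 0.1701, 0.1629]
orientation: [0.0, 0.635, 0.773, 0.001]
ft_force: [-0.1, -0.5, -0.5]
finger_gap: 0.0216
finger_force: 34.3
```

```bash
python3 - <<'E'
from h import *
s,r=st(); print(s['time'],s['tcp_pos'],s['finger_gap'],s['finger_force'],r.as_matrix().round(3).tolist())
p=read_camera('wrist'); t=np.array(s['tcp_pos'])
print((proj(p,[t+r.apply([0,0,-.013])])-200)*2.4)
f=p['frame'][200:440,200:440]; f=cv2.resize(f,None,fx=2.4,fy=2.4); cv2.imwrite('pics/w5.png',f)
print(r.inv().apply(np.array([.5568,.0082,0])-t))
E
```

```text
17.5333 [0.59413023 0.17013306 0.16292709] 0.021602090958340748 34.26606237888336 [[-0.194, 0.981, 0.001], [0.981, 0.194, 0.0], [0.0, 0.001, -1.0]]
[[291.1078847  349.73719285]]
[-0.15163276 -0.06821212  0.16283647]
```

View pics/w5.png

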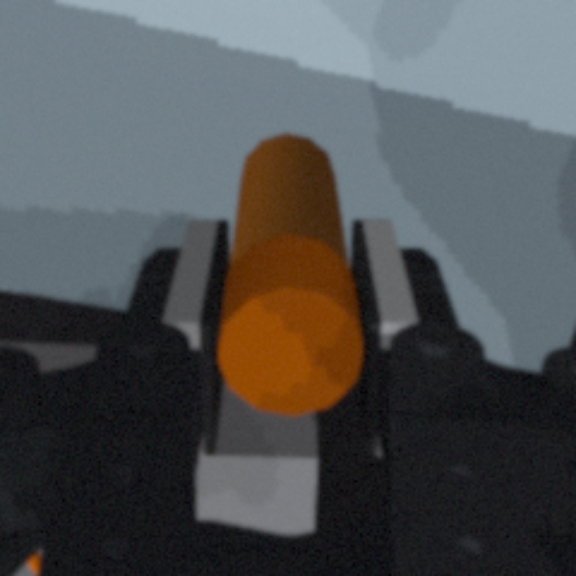

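The orange cap disc is at crop (291,351), against a predicted (291,350), so it is centred. Next, carry it to the orange bore.

>>> {"api": "servo_tool", "payload": {
  "targets": [
    [0.015,[-0.007,-0.0032,0],[0,0,0]],
    [0.015,[-0.0152,-0.0068,0],[0,0,0]],
    [0.015,[-0.0152,-0.0068,0],[0,0,0]],
    [0.015,[-0.0152,-0.0068,0],[0,0,0]],
    [0.015,[-0.0152,-0.0068,0],[0,0,0]],
    [0.015,[-0.0152,-0.0068,0],[0,0,0]],
    [0.015,[-0.0152,-0.0068,0],[0,0,0]],
    [0.015,[-0.0152,-0.0068,0],[0,0,0]],
    [0.015,[-0.0152,-0.0068,0],[0,0,0]],
    [0.015,[-0.0152,-0.0068,0],[0,0,0]],
    [0.015,[-0.0078,-0.0038,0],[0,0,0]],
    [0.015,[0,0,0],[0,0,0]],
    [0.015,[0,0,0],[0,0,0]],
    [0.015,[0,0,0],[0,0,0]]
  ]
}}

```text
time: 18.75
tcp_pos: [0.5562, 0.0086, 0.1619]
orientation: [-0.0, 0.635, 0.773, 0.0]
ft_force: [-0.3, 0.4, 0.7]
finger_gap: 0.0219
finger_force: 34.3
```

```bash
python3 - <<'E'
from h import *
s,r=st(); t=np.array(s['tcp_pos']); print(s['time'],t,r.inv().apply(np.array([.5568,.0082,0])-t).round(4))
E
```

```text
18.75 [0.55615513 0.00863104 0.16192675] [-0.0007  0.0006  0.1619]
```

>>> {"api": "servo_tool", "payload": {
  "targets": [
    [0.015,[-0.0007,0.0007,0],[0,0,0]],
    [0.015,[0,0,0.01],[0,0,0]],
    [0.015,[0,0,0.012],[0,0,0]],
    [0.015,[0,0,0.01],[0,0,0]],
    [0.015,[0,0,0.005],[0,0,0]],
    [0.015,[0,0,0.005],[0,0,0]],
    [0.015,[0,0,0.005],[0,0,0]],
    [0.015,[0,0,0.005],[0,0,0]],
    [0.015,[0,0,0],[0,0,0]]
  ]
}}

```text
time: 19.5
tcp_pos: [0.5569, 0.0078, 0.1092]
orientation: [-0.0, 0.635, 0.773, 0.0]
ft_force: [1.5, 1.5, -0.3]
finger_gap: 0.0218
finger_force: 34.3
```

>>> {"api": "servo_tool", "payload": {
  "targets": [
    [0.015,[0,0,0.004],[0,0,0]],
    [0.015,[0,0,0.004],[0,0,0]],
    [0.015,[0,0,0.004],[0,0,0]],
    [0.015,[0,0,0.004],[0,0,0]],
    [0.015,[0,0,0.004],[0,0,0]],
    [0.015,[0,0,0.003],[0,0,0]],
    [0.015,[0,0,0.001],[0,0,0]],
    [0.015,[0,0,0],[0,0,0]],
    [0.015,[0,0,0],[0,0,0]]
  ]
}}

```text
time: 20.25
tcp_pos: [0.557, 0.0076, 0.0861]
orientation: [-0.0, 0.635, 0.773, -0.0]
ft_force: [0.2, 0.7, -1.7]
finger_gap: 0.0218
finger_force: 34.4
```

>>> {"api": "servo_tool", "payload": {
  "targets": [
    [0.015,[0,0,0.001],[0,0,0]],
    [0.015,[0,0,0.001],[0,0,0]],
    [0.015,[0,0,0.001],[0,0,0]],
    [0.015,[0,0,0.001],[0,0,0]],
    [0.015,[0,0,0],[0,0,0]],
    [0.015,[0,0,0],[0,0,0]]
  ]
}}

```text
time: 20.75
tcp_pos: [0.5576, 0.0075, 0.0837]
orientation: [0.0, 0.635, 0.773, 0.0]
ft_force: [-1.5, 1.0, 5.4]
finger_gap: 0.0218
finger_force: 35.1
```

>>> {"api": "servo_tool", "payload": {
  "targets": [
    [0.028,[0,0,0],[0,0,0]],
    [0.034,[0,0,0],[0,0,0]],
    [0.04,[0,0,0],[0,0,0]],
    [0.04,[0,0,0],[0,0,0]],
    [0.04,[0,0,-0.01],[0,0,0]],
    [0.04,[0,0,-0.02],[0,0,0]],
    [0.04,[0,0,-0.02],[0,0,0]],
    [0.04,[0,0,-0.02],[0,0,0]],
    [0.04,[0,0,-0.02],[0,0,0]],
    [0.04,[0,0,-0.02],[0,0,0]],
    [0.04,[0,0,-0.03],[0,0,0]],
    [0.04,[0,0,0],[0,0,0]]
  ]
}}

```text
time: 21.75
tcp_pos: [0.5611, 0.0071, 0.2299]
orientation: [0.005, 0.635, 0.773, 0.003]
ft_force: [1.4, -0.5, 1.5]
finger_gap: 0.0401
finger_force: 0.0
```

>>> {"api": "servo_tool", "payload": {
  "targets": [
    [0.04,[-0.0179,0.001,0],[0,0,0]],
    [0.04,[-0.0179,0.001,0],[0,0,0]],
    [0.04,[-0.0179,0.001,0],[0,0,0]],
    [0.04,[-0.0179,0.001,0],[0,0,0]],
    [0.04,[-0.0179,0.001,0],[0,0,0]],
    [0.04,[-0.0179,0.001,0],[0,0,0]],
    [0.04,[-0.0179,0.001,0],[0,0,0]],
    [0.04,[-0.0179,0.001,0],[0,0,0]],
    [0.04,[-0.0179,0.001,0],[0,0,0]],
    [0.04,[-0.0179,0.001,0],[0,0,0]],
    [0.04,[-0.0179,0.001,0],[0,0,0]],
    [0.04,[-0.0179,0.001,0],[0,0,0]],
    [0.04,[-0.0179,0.001,0],[0,0,0]],
    [0.04,[-0.0179,0.001,0],[0,0,0]],
    [0.04,[0,0,0],[0,0,0]],
    [0.04,[0,0,0],[0,0,0]]
  ]
}}

```text
time: 23.08
tcp_pos: [0.6195, -0.2369, 0.222]
orientation: [-0.0, 0.636, 0.772, 0.0]
ft_force: [-0.2, -0.0, 0.3]
finger_gap: 0.0398
finger_force: 0.0
```

```bash
python3 - <<'E'
from h import *
s,r=st(); print(s['time'],s['tcp_pos'],r.as_matrix().round(3).tolist(),s['finger_gap'],np.round(s['joint_positions'],2))
p=read_camera('wrist'); cv2.imwrite('pics/w6.png',p['frame'])
for n in('orange_standard','white_standard','shutter_post','shutter_pivot'):print(n,[(np.round(m['centre'],4),round(m['confidence'],2),proj(p,m['centre'])[0].round(1)) for m in mark_of(p,n)[:3]])
E
```

```text
23.0833 [ 0.61949733 -0.23689597  0.22204306] [[-0.192, 0.981, -0.0], [0.981, 0.192, 0.001], [0.001, -0.0, -1.0]] 0.0398296343509678 [-0.47  0.32  1.54  0.    1.29 -0.66]
orange_standard []
white_standard []
shutter_post [(array([ 0.6205, -0.1949,  0.1203]), 0.65, array([335.5, 186.4])), (array([ 5.688e-01, -5.680e-02, -1.000e-04]), 0.39, array([303.3,  -5.5]))]
shutter_pivot [(array([ 0.6035, -0.1041,  0.0769]), 0.95, array([335.8,  41.3]))]
```

View pics/w6.png

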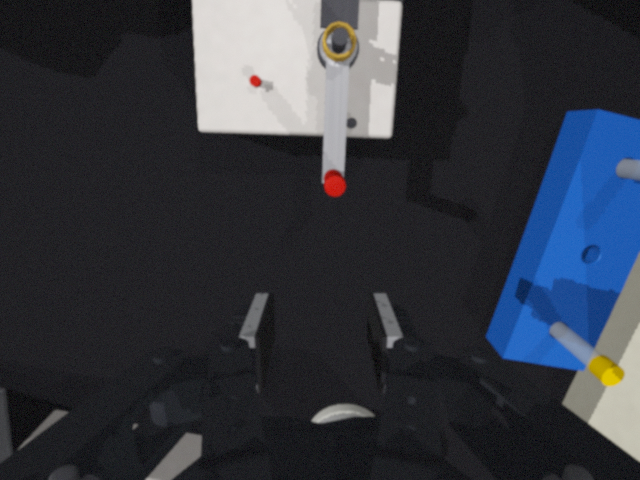

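The post top is at (335,184), in agreement with the network and the geometry, and the arm is at rest. The red stop pin is at (255,81). I'll grip the post.

>>> {"api": "servo_tool", "payload": {
  "targets": [
    [0.04,[0.0102,0.0022,0],[0,0,0]],
    [0.04,[0.0103,0.0022,0],[0,0,0]],
    [0.04,[0.0103,0.0023,0],[0,0,0]],
    [0.04,[0.0102,0.0023,0],[0,0,0]],
    [0.04,[0,0,0],[0,0,0]],
    [0.04,[0,0,0.02],[0,0,0]],
    [0.04,[0,0,0.02],[0,0,0]],
    [0.04,[0,0,0.02],[0,0,0]],
    [0.04,[0,0,0.02],[0,0,0]],
    [0.04,[0,0,0.02],[0,0,0]],
    [0.04,[0,0,0.015],[0,0,0]],
    [0.04,[0,0,0.008],[0,0,0]],
    [0.04,[0,0,0],[0,0,0]],
    [0.04,[0,0,0],[0,0,0]]
  ]
}}

```text
time: 24.5
tcp_pos: [0.6203, -0.1935, 0.0993]
orientation: [-0.0, 0.635, 0.773, -0.0]
ft_force: [-0.7, -0.3, 1.0]
finger_gap: 0.0399
finger_force: 0.0
```

>>> {"api": "servo_tool", "payload": {
  "newtons": 30,
  "targets": [
    [0.03,[0,0,0],[0,0,0]],
    [0.024,[0,0,0],[0,0,0]],
    [0.018,[0,0,0],[0,0,0]],
    [0.012,[0,0,0],[0,0,0]],
    [0.006,[0,0,0],[0,0,0]],
    [0.006,[0,0,0],[0,0,0]],
    [0.006,[0,0,0],[0,0,0]]
  ]
}}

```text
time: 25.08
tcp_pos: [0.6205, -0.1942, 0.1008]
orientation: [0.0, 0.635, 0.773, -0.0]
ft_force: [-3.4, -0.3, 6.5]
finger_gap: 0.0131
finger_force: 29.4
```

```bash
python3 - <<'E'
from h import *
s,r=st(); print(s['time'],s['tcp_pos'],r.as_matrix().round(4).tolist(),s['finger_gap'],s['finger_force'],s['ft_force'])
p=read_camera('scene')
for n in('orange_standard','white_standard'):print(n,[(np.round(m['centre'],4),round(m['confidence'],2)) for m in mark_of(p,n)[:3]])
# arc in N steps of world cw rotation; per-row tool shift when tool rotates with arm
t=np.array(s['tcp_pos']); piv=np.array([.6055,-.1065]); v=t[:2]-piv; print('rad',np.hypot(*v), np.arctan2(v[1],v[0]))
for N in (12,16):
    a=1/N; c=R.from_rotvec([0,0,-a]).apply([*v,0])-np.array([*v,0]); print(N,np.degrees(a),r.inv().apply(c).round(5))
E
```

```text
25.0833 [ 0.62049289 -0.19415879  0.10083411] [[-0.1939, 0.981, 0.0004], [0.981, 0.1939, -0.001], [-0.0011, 0.0002, -1.0]] 0.013123476227798147 29.41088229417801 [-3.3754398  -0.2983216   6.54277743]
orange_standard [(array([0.6616, 0.3243, 0.0027]), 0.83), (array([0.6472, 0.2428, 0.0037]), 0.64), (array([0.5578, 0.0077, 0.0186]), 0.58)]
white_standard [(array([ 0.5658, -0.042 ,  0.0224]), 0.78)]
rad 0.0889317130046912 -1.4013984886430184
12 4.77464829275686 [ 0.0005  -0.00739 -0.     ]
16 3.580986219567645 [ 0.00032 -0.00555 -0.     ]
```

Both standards are seated: the network puts their undersides at z of about 0.02, on their axes. The post is gripped, so I'll swing along the arc, turning with the arm.

>>> {"api": "servo_tool", "payload": {
  "newtons": 40,
  "targets": [
    [0.004,[0.0002,-0.0044,0],[0,0,2.865]],
    [0.004,[0.0002,-0.0044,0],[0,0,2.865]],
    [0.004,[0.0002,-0.0044,0],[0,0,2.865]],
    [0.004,[0.0002,-0.0044,0],[0,0,2.865]],
    [0.004,[0.0002,-0.0044,0],[0,0,2.865]],
    [0.004,[0.0002,-0.0044,0],[0,0,2.865]],
    [0.004,[0.0002,-0.0044,0],[0,0,2.865]],
    [0.004,[0.0002,-0.0044,0],[0,0,2.865]],
    [0.004,[0.0002,-0.0044,0],[0,0,2.865]],
    [0.004,[0.0002,-0.0044,0],[0,0,2.865]],
    [0.004,[0,0,0],[0,0,0]]
  ]
}}

```text
time: 26.15
tcp_pos: [0.5782, -0.1909, 0.1009]
orientation: [0.002, 0.806, 0.591, 0.001]
ft_force: [2.4, -1.0, 2.0]
finger_gap: 0.0131
finger_force: 39.2
```

```bash
cat > a.py <<'E'
from h import *
s,r=st(); t=np.array(s['tcp_pos']); v=t[:2]-[.6055,-.1065]
print(s['time'],t,'rad',np.hypot(*v),'ang',-np.pi/2+.155-np.arctan2(v[1],v[0]),s['finger_gap'],s['ft_force'],'tool f',r.inv().apply(s['ft_force']).round(1),s['wrist_torque'])
E
python3 a.py
```

```text
26.15 [ 0.57821516 -0.19092017  0.10088479] rad 0.08871994229932095 ang 0.4676056328165048 0.013104590748737136 [ 2.38949834 -0.97021277  2.0034542 ] tool f [-0.2  2.6 -2. ] [-0.09778018 -0.02305351  0.2879253 ]
```

>>> {"api": "servo_tool", "payload": {
  "targets": [
    [0.004,[0.0002,-0.0044,0],[0,0,2.865]],
    [0.004,[0.0002,-0.0044,0],[0,0,2.865]],
    [0.004,[0.0002,-0.0044,0],[0,0,2.865]],
    [0.004,[0.0002,-0.0044,0],[0,0,2.865]],
    [0.004,[0.0002,-0.0044,0],[0,0,2.865]],
    [0.004,[0.0002,-0.0044,0],[0,0,2.865]],
    [0.004,[0.0002,-0.0044,0],[0,0,2.865]],
    [0.004,[0.0002,-0.0044,0],[0,0,2.865]],
    [0.004,[0.0002,-0.0044,0],[0,0,2.865]],
    [0.004,[0.0002,-0.0044,0],[0,0,2.865]],
    [0.004,[0,-0.001,0],[0,0,0]],
    [0.004,[0,-0.001,0],[0,0,0]],
    [0.004,[0,0,0],[0,0,0]]
  ]
}}

```text
time: 27.23
tcp_pos: [0.5404, -0.1668, 0.1008]
orientation: [0.002, 0.927, 0.374, 0.001]
ft_force: [0.7, -4.7, 4.3]
finger_gap: 0.0129
finger_force: 39.5
```

```bash
python3 a.py
```

```text
27.2333 [ 0.54044498 -0.166803    0.10081713] rad 0.08870516952128771 ang 0.9782876204582027 0.01288242801440458 [ 0.7160594  -4.73153846  4.33723766] tool f [-2.8  3.9 -4.3] [-0.61646209  0.08117802  0.16651508]
```

>>> {"api": "servo_tool", "payload": {
  "targets": [
    [0.004,[0,-0.001,0],[0,0,0.6]],
    [0.004,[0,-0.001,0],[0,0,0.6]],
    [0.004,[0,-0.001,0],[0,0,0]],
    [0.004,[0,0,0],[0,0,0]],
    [0.004,[0,0,0],[0,0,0]]
  ]
}}

```text
time: 27.65
tcp_pos: [0.5391, -0.1653, 0.1008]
orientation: [0.003, 0.931, 0.365, 0.002]
ft_force: [1.4, -6.7, 2.7]
finger_gap: 0.013
finger_force: 39.5
```

```bash
python3 a.py
```

```text
27.65 [ 0.53908135 -0.16529283  0.10084863] rad 0.08870193592429197 ang 1.0012265135767515 0.012988179300438983 [ 1.40384917 -6.68484187  2.7334648 ] tool f [-3.5  5.9 -2.7] [-0.89268405 -0.14114538  0.10650266]
```

>>> {"api": "servo_tool", "payload": {
  "targets": [
    [0.004,[0,-0.0015,0],[0,0,0]],
    [0.004,[0,-0.0015,0],[0,0,0]],
    [0.004,[0,0,0],[0,0,0]],
    [0.004,[0,0,0],[0,0,0]],
    [0.004,[0,0,0],[0,0,0]]
  ]
}}

```text
time: 28.07
tcp_pos: [0.5389, -0.1651, 0.101]
orientation: [0.006, 0.931, 0.364, 0.003]
ft_force: [7.2, -11.9, -1.2]
finger_gap: 0.0126
finger_force: 39.7
```

```bash
python3 a.py; python3 - <<'E'
from h import *
for c in('scene','top'):
    p=read_camera(c)
    for n in('orange_standard','white_standard','shutter_post','shutter_pivot','blue_standard','green_standard'):print(c,n,[(np.round(m['centre'],4),round(m['confidence'],2)) for m in mark_of(p,n)[:3]])
    if c=='scene': f=p['frame']; cv2.imwrite('pics/s1.png',cv2.resize(f[190:350,100:320],None,fx=3,fy=3))
E
```

```text
28.0667 [ 0.53894691 -0.16509914  0.10097783] rad 0.08867453326354723 ang 1.0038670431004293 0.012622434191798298 [  7.23603936 -11.87059641  -1.24960202] tool f [-2.7 13.6  1.4] [-1.47260845 -0.74393473  0.14332815]
scene orange_standard [(array([0.5583, 0.008 , 0.0204]), 0.78), (array([6.647e-01, 3.215e-01, 4.000e-04]), 0.61), (array([0.6465, 0.2464, 0.0029]), 0.56)]
scene white_standard [(array([ 0.5682, -0.0445,  0.0222]), 0.77)]
scene shutter_post [(array([ 0.5379, -0.1629,  0.1224]), 0.8), (array([7.642e-01, 7.330e-02, 6.000e-04]), 0.49)]
scene shutter_pivot [(array([ 0.6067, -0.1116,  0.0752]), 0.59)]
scene blue_standard [(array([0.4719, 0.3175, 0.0025]), 0.59), (array([0.3983, 0.468 , 0.0047]), 0.42), (array([0.763 , 0.2201, 0.0073]), 0.38)]
scene green_standard [(array([0.5865, 0.3009, 0.0031]), 0.78)]
top orange_standard [(array([0.6615, 0.3261, 0.0024]), 0.66), (array([ 0.5636, -0.0419,  0.0643]), 0.47), (array([0.5597, 0.0015, 0.0255]), 0.44)]
top white_standard [(array([ 0.5677, -0.0425,  0.017 ]), 0.64)]
top shutter_post [(array([ 0.5394, -0.1682,  0.1175]), 0.97), (array([0.579 , 0.2976, 0.0045]), 0.6)]
top shutter_pivot [(array([ 0.605 , -0.1021,  0.0773]), 0.84)]
top blue_standard [(array([ 4.720e-01,  3.176e-01, -3.000e-04]), 0.39)]
top green_standard [(array([0.5816, 0.3   , 0.0039]), 0.67), (array([0.4762, 0.3146, 0.0026]), 0.32)]
```

View pics/s1.png

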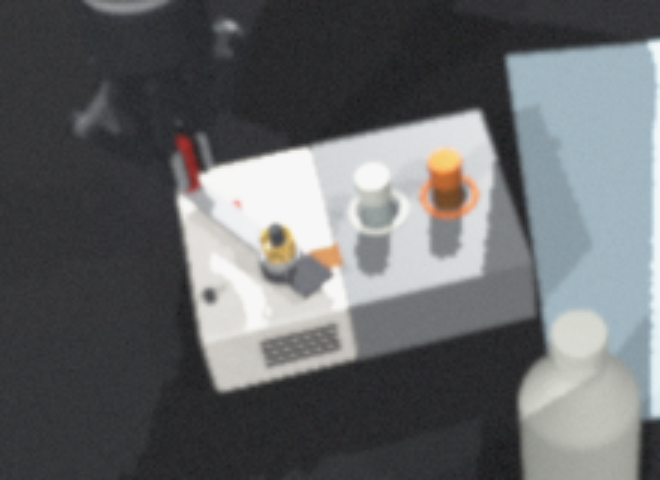

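The crop shows both standards seated: white cap at (373,180) and orange at (445,162), each in its own ring. The bar rests against the red pin at (238,205). The last push raised the force to about 14 N with no further travel, so the arm is at its stop. Handing in.

```bash
python3 -c "
from plant import order
print(order.job_done())"
```

```text
the job is handed in; nothing more can be done
None
```

I stood the orange and white standards fully down in their own bores, swung the shutter arm to its stop and handed the job in at about 28 s with the gripper still holding it; the handover returned no verdict.

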